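# Clip the pattern, hold the glazing mask open

### The arm

A 7-joint arm with a two-finger parallel gripper is mounted at the origin on the work surface. World frame = base frame: x ahead of the robot, y to its left, z up, the work surface at z = 0. Lengths are in m, angles in rad, forces in N, time in s.
With the tool pointing down it reaches from about 0.425 to 0.875 m from the base axis. Payload 4.7 kg.
Tool frame: the origin (TCP) lies at the very end of the fingers, on their centre line; the grasp point (between the pads) lies 19 mm behind it; z points along the fingers, y is the line along which they close (so a half turn about z gives the same grasp; the last joint's range is limited). The gripper opens to 87 mm and grips with 3 to 60 N. Pads are 19 mm wide; open, the fingers measure 117 mm over their backs; the gripper's body (75 mm by 190 mm) begins 51 mm behind the grasp point.
Start: joints at [1.303, 0.321, -0.07, 1.45, 0.023, 1.371, -0.057], TCP at [0.181, -0.624, 0.223] pointing down, gripper open.
Joint ranges: [-2.86, 2.86], [-0.3, 2.09], [-1.38, 1.24], [0.06, 2.45], [-1.56, 4.7], [0.09, 2.05], [-2.69, 2.69]. Speed limits (rad/s): [2.57, 2.57, 3.14, 3.14, 3.14, 3.14, 3.14].

### API

Orientations are given as a rotation vector (axis times angle).
In Python, from bench import get_state, get_image, get_calibration, close_job gives the robot as it stands.
- The arm moves only by the shell command python3 -m crank 'ROWS' [FORCE]. ROWS is JSON, a list of rows, each a list of 5 numbers: the opening, from 0 (shut) to 1 (fully open), then the shift along the world's x, y, z in units of 0.2 m (1.0 is 0.2 m), then the turn about the world's z in units of 2 pi rad (1.0 is 2 pi rad). A call has 1 to 5 rows; each row is the pose to reach, as a shift and turn from the pose commanded when the call began, turning the shorter way round; what a row does not reach only later rows make up. A row lasts 1/8 s, in which the tool goes at most 62.5 mm and 10.7 degrees, less where a joint would pass 70% of its speed; a pose out of reach is approached as far as the arm can. A call with a number of a shift or a turn outside -1 to 1 is refused whole. A call with a gripper value outside its range is refused whole. The fingers move at their own pace and stop on an object; FORCE is the grip in N (left out, the last holds). Time passes only in rows, so rows that repeat a pose let the fingers close. It gives the time, the measured TCP pose, the force, the opening and the grip force at its end, in the units of the state.
- get_state(): the state, without advancing time (a new reading comes with each control period).
- get_image(name): name is "scene" or "side" or "wrist"; returns the picture (480x640x3 uint8, red, green, blue); there is no depth.
- get_calibration(name): a dict with "fovy" (degrees; the focal length in pixels is half the picture's height over the tangent of half this angle, whatever the lens; pixels are square), "cx", "cy" (the principal point, pixels), "k1" (the pictures are not rectified: a ray, as slopes to the right and down, at radius r is drawn at 1 + k1 r^2 times it, then the intrinsics apply), "R" (3x3) and "t" (3): a world point X has camera coordinates R X + t. Camera axes: x right, y down, z forward; pixel columns grow to the right and rows downward; lengths in m; the calibration is good to about 2 mm. A picture is of the moment at which its call begins: read the wrist's pose just before it. get_calibration takes no time and is no camera call; for the wrist camera it gives the pose at the moment of the call.
- close_job(): hands the job in; it is judged then, once.
The state is a dict: "time": time; "joint_positions": joint angles; "qd": joint speeds; "joint_torque": joint torques, N m; "position": TCP position; "tool_rot": TCP orientation; "ft_force": force on the tool from outside, world axes, zero at the start; "torque": the same for the moment, N m; "grip_width": opening from 0.0 (shut) to 1.0 (fully open); "grip_force": force on a finger pad.
Only numpy, scipy, OpenCV 4.12 (cv2) and the standard library are available. Lean on these libraries where they do the work, as an engineer would, in place of code of your own. Each camera call takes 0.05 s, during which the arm holds its last target. There are 200 camera calls.

### The job

Get the tile-glazing jig ready for the teacher's brush: take the orange spring clamp off its wooden stand and clip it over the top edge of the jig's fence, near its middle, pushed fully down so that it pins the white pattern plate to the fence, and let go of it. Then pull the spring-return metal mask by its black handle until its yellow pointer is in line with the red mark, and finish while still holding it there with the gripper, for it springs back if released. Leave the pots, jar, brush and batten where they stand.

Things in the scene. Friction and masses are not known exactly. Their poses are not given: they have to be found in the camera images.
- jig: Fixed tile-glazing jig, plywood base 205 x 187 x 15, a terracotta tile under a sliding mask, an upright wooden fence along the back. Origin on the table under the tile's centre; z up; +x points from the mask's handle to the fence, -x is the way the mask is pulled (roughly towards the robot).
- clip_place (a point): Middle of the top edge of fence and pattern plate together, where the clamp goes (jig frame: x 84, y 0, z 65; same axes). Fence: along y, 130 long, 6 thick, top 65 above the table; the plate stands at its front (-x), equally high; together 10 thick (11 with play). Both ends of the plate stand in wooden channels: only the middle 85 along y is free.
- pattern: Loose white pattern plate with blue diamonds, 4 thick (x) x 106 (y) x 50 high, standing upright in the slot in front of the fence. Origin at the middle of its lower edge, 15 above the table.
- stand: Fixed wooden clamp stand: board 150 (x) x 120 (y) x 12; an upright wooden strip 10 thick (x), 100 long (y), 50 high stands on it, centred at x = +30, its top at 62 above the table. Origin under the board's centre, on the table.
- clamp: Orange spring clamp like a big clothes peg, 65 g, at first clipped over the stand's strip: jaws down, two tails up. Origin on the hinge, 68 above the table at first; frame of one half: z up to the tails, y along the hinge and strip (22 wide), x across the jaws. Jaw tips 36 below the origin; the throat, 6 below it, rests on the edge; tail tops 48 above. Released, it bites with about 5 N.
- clamp_grip (a point): Where to squeeze the clamp: between the tails, 32 above its origin along its z; axes as the clamp's. Tails are 40 wide outside here (x). Squeezed along x to a stop at 26 (about 10 N) they are parallel, the jaws open from 10 to 25 at the tips, and this frame leans about 0.22 rad. Clipped fully down, it is 38 above the edge the clamp sits on.
- mask: Sheet-metal mask sliding on the jig over the tile, along the jig's -x, travel 0 to 85 mm, then a stop; a spring pulls it back (3 N closed, 1.1 N more for each 10 mm). Origin coincides with the jig's while closed.
- mask_handle (a point): Centre of the mask's black handle bar: 12 (x) x 84 (y) x 14 high, 70 above the table, on two 10 mm stems 68 apart, 33 of free height below it between them. Axes as the jig's.
- mask_pointer (a point): Tip of the yellow pointer on the mask's -y side, 38 above the table; it moves with the mask.
- mark: Red mark, a fixed block 5 (x) x 13 (y) x 12 high on the white scale beside the mask, 45 to 70 mm down the pull from the closed pointer. Axes as the jig's; its origin is at its x middle, underside, near its +y end. The pointer is in line when both have the same x in the jig's frame.
- jar: Bystander: small closed glass glaze jar, blue cap, 38 dia x 45 high, stands on the low board of the clamp stand (in front of the strip). Origin under its centre.
- cup: Bystander: terracotta cup, 66 dia x 70 high, stands on the table beside the jig, at the jig's +y side. Origin under its centre.
- bowl: Bystander: purple plastic bowl, 150 dia x 70 high, beyond the jig and stand. Origin under its centre.
- pinch_pot: Bystander: grey clay pinch pot, 90 dia x 65 high. Origin under its centre.
- brush: Bystander: paint brush lying flat, about 200 long. Origin under its centre.
- batten: Bystander: flat wooden batten lying on the table, 300 x 35 x 8. Origin under its centre.
- mug: Bystander: blue ceramic mug, 80 dia x 85 high. Origin under its centre.
Things that resemble listed ones, but are neither listed nor needed, are in the scene too. Several things have the shape of the clamp; the one meant has the colours described above.

How it is judged:
On the way, in this order (a step that is already met when the one before it is completed fails the run):
1. the clamp sits on the jig's fence near its middle, pinning the pattern plate, and is let go (x of clamp_grip in the frame of jig between 0.072 and 0.096 m and y of clamp_grip in the frame of jig between -0.035 and 0.035 m and z of clamp_grip in the frame of jig below 0.109 m and angle between clamp_grip's own z axis and vertical below 0.2 rad and contact force between clamp and pattern above 1 N and contact force between clamp and jig above 1 N and contact force between clamp and the fingers below 0.2 N and linear speed of clamp below 0.03 m/s and z of pattern in the frame of jig below 0.02 m and x of pattern in the frame of jig between 0.074 and 0.086 m), for 0.3 s.
2. the mask is held by the gripper with its pointer at the red mark (x of mask_pointer in the frame of mark between -0.005 and 0.005 m and contact force between mask and the fingers above 3 N and linear speed of mask below 0.02 m/s), for 0.3 s.
At the end, for the whole second after the job is handed in: Clamp upright (0.2 rad) on fence and plate, within 35 mm of the middle and 6 mm of fully down, biting both with over 1 N, untouched and still, plate in its slot; mask pointer within 5 mm of the red mark along the pull, still, the fingers holding the mask with over 3 N (all of step 1 and all of step 2); the arm keeps its last pose, push and grip.
It fails at once if a pot, the jar, the brush or the batten is pushed more than 30 mm (distance of any of jar, cup, bowl, pinch_pot, brush, batten, mug from where it was at the start of the episode above 0.03 m).
It also fails if it takes over 45 s, if anything falls off the work surface, if the arm or the gripper's body presses on something with over 40 N, if the wrist force passes 120 N, or if a joint passes its speed limit or range.

## Working session

There is one attempt and no reset: what is moved stays moved. The work goes in short steps, Python scripts to look and compute and a shell command to move; the robot and the scene stay as the last step left them, time stands still between calls to the robot, and variables do not carry over. Pictures are saved under pics/ and viewed, at most 12 in all, crops included, and the job is handed in when it is done.

```bash
mkdir -p pics; cat > h.py <<'E'
import numpy as np, cv2
from bench import *
def K(c):
    f=240/np.tan(np.radians(c["fovy"])/2); return f
def proj(c,X):
    X=np.atleast_2d(X); P=X@np.array(c["R"]).T+np.array(c["t"]); s=P[:,:2]/P[:,2:]
    r2=(s**2).sum(1,keepdims=True); s=s*(1+c["k1"]*r2); return s*K(c)+[c["cx"],c["cy"]]
def ray(c,uv):
    d=(np.array(uv,float)-[c["cx"],c["cy"]])/K(c); s=d.copy()
    for _ in range(30): s=d/(1+c["k1"]*(s@s))
    R=np.array(c["R"]); return -R.T@np.array(c["t"]), R.T@np.array([s[0],s[1],1])
def atz(c,uv,z):
    o,d=ray(c,uv); return o+d*(z-o[2])/d[2]
def tri(l):
    A=np.zeros((3,3));b=np.zeros(3)
    for c,uv in l:
        o,d=ray(c,uv); d/=np.linalg.norm(d); M=np.eye(3)-np.outer(d,d); A+=M;b+=M@o
    return np.linalg.solve(A,b)
E
python3 - <<'E'
from h import *
s=get_state();print(s)
for n in("scene","side","wrist"):
    c=get_calibration(n);im=get_image(n);cv2.imwrite(f"pics/{n}0.png",im[:,:,::-1]);print(n,c)
E
```

```text
{'time': 0.0, 'joint_positions': array([ 1.30311274,  0.32181485, -0.07009016,  1.45168952,  0.02260718,
        1.37077274, -0.05689364]), 'qd': array([-5.48027376e-04, -1.36052110e-03, -9.30481652e-04,  6.76854568e-05,
       -3.23187385e-05,  7.35680643e-04,  1.27882958e-03]), 'joint_torque': array([-7.49769561e-05, -4.91301441e+01, -4.04291181e-01, -3.12529814e+01,
       -6.39837189e-02,  4.36585851e-02,  1.98007524e-04]), 'position': array([ 0.18054433, -0.6238476 ,  0.22145955]), 'tool_rot': array([-3.10861062e+00, -4.40968448e-01,  5.78268985e-04]), 'ft_force': array([0.86028766, 0.47309374, 0.08388271]), 'torque': array([ 0.04757688, -0.01227345,  0.01814012]), 'grip_force': 0.0, 'grip_width': 1.0014509289383446}
scene {'fovy': 48.5972670238715, 'cx': 314.02813199143617, 'cy': 239.75990427306942, 'k1': -0.09728575720149986, 'R': array([[ 0.05218945,  0.99859405, -0.00928405],
       [ 0.83632926, -0.04878573, -0.54605249],
       [-0.5457377 ,  0.02073366, -0.83769952]]), 't': array([-8.75569068e-04, -4.12788557e-01,  1.79080405e+00])}
side {'fovy': 55.734520532177754, 'cx': 320.6747420109932, 'cy': 228.44890840285512, 'k1': -0.06955553133149771, 'R': array([[-0.72756315, -0.68599405, -0.00800229],
       [-0.4477241 ,  0.48362816, -0.75209503],
       [ 0.51980285, -0.54361381, -0.65900609]]), 't': array([0.40527919, 0.30611008, 0.77298965])}
wrist {'fovy': 66.81744507587445, 'cx': 324.7331151363965, 'cy': 235.23459233256696, 'k1': -0.017307956153020845, 'R': array([[ 0.27775293, -0.96064923, -0.00252468],
       [-0.91558043, -0.2655159 ,  0.30201621],
       [-0.29080198, -0.08157434, -0.95329945]]), 't': array([-0.64873722, -0.03683306,  0.39322499])}
```

View pics/scene0.png

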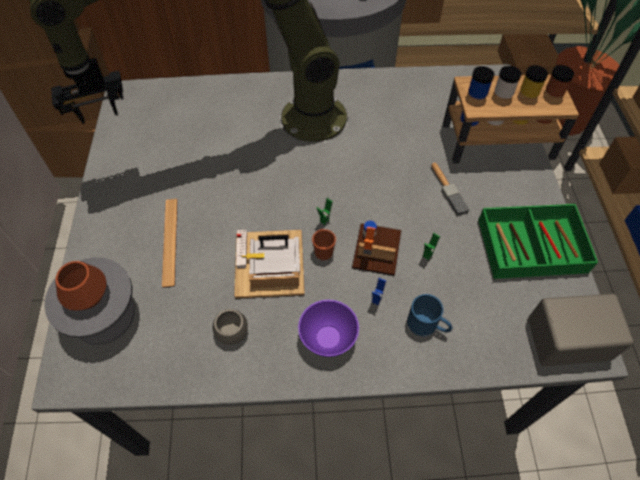

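View pics/side0.png

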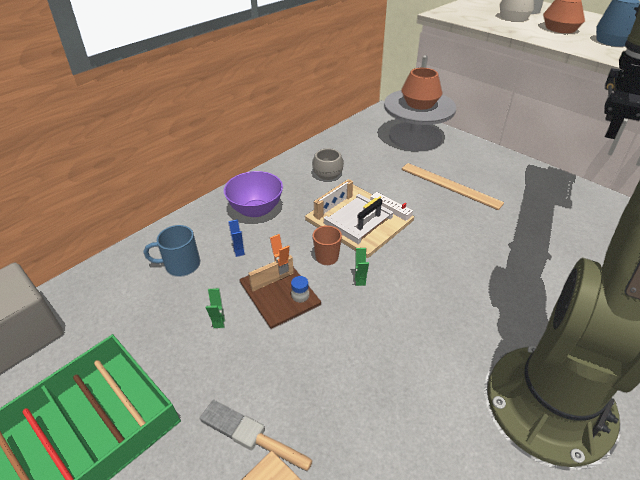

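Clamp-shaped things: the orange one on the stand is at side (281,250) and scene (368,245). The others are blue at side (237,238), green at side (361,266) and green at side (215,308). By its colour and the stand, I choose the orange one and check it in a close crop, with the jig alongside.

```bash
python3 - <<'E'
import cv2,numpy as np
a=cv2.imread("pics/side0.png");b=cv2.imread("pics/scene0.png")
A=cv2.resize(a[165:335,225:425],(800,680),interpolation=cv2.INTER_CUBIC)[:600]
B=cv2.resize(b[215:305,225:405],(800,400),interpolation=cv2.INTER_CUBIC)
cv2.imwrite("pics/c1.png",A);cv2.imwrite("pics/c2.png",B)
E
```

```text
(no output)
```

View pics/c1.png

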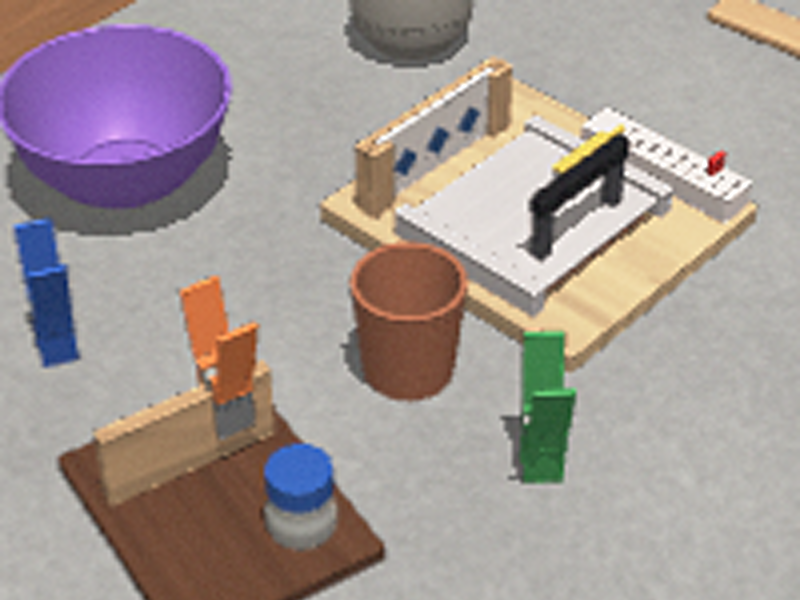

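View pics/c2.png

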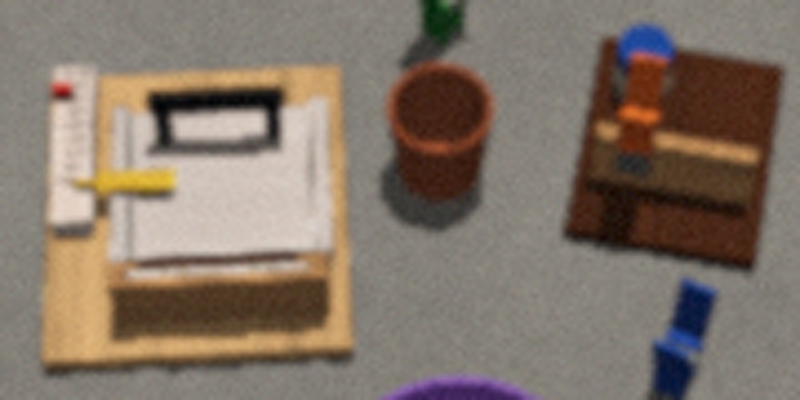

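```bash
python3 - <<'E'
from h import *
S=get_calibration("side");C=get_calibration("scene")
s=lambda u,v:(S,(225+u/4,165+v/4)); c=lambda u,v:(C,(225+u/4.444,215+v/4.444))
def p(n,*l,z=None):
    for a in l:
        if z is not None: print(n,atz(a[0],a[1],z).round(4))
    if len(l)>1: print(n,"tri",tri(l).round(4))
p("base +x+y",s(322,212),c(352,350),z=.015)
p("base -x+y",s(573,362),c(340,68),z=.015)
p("base -x-y",s(755,208),c(55,72),z=.015)
p("base +x-y",c(45,360),z=.015)
p("handle top +y",s(540,200),c(282,93),z=.077)
p("handle top -y",s(622,142),c(150,97),z=.077)
p("fence top +y",s(372,145),c(327,277),z=.065)
p("fence top -y",s(497,65),c(112,283),z=.065)
p("mark",s(717,158),c(62,90),z=.05)
p("pointer",c(75,184),z=.038)
p("strip +y",c(760,155),s(103,435),z=.062)
p("strip -y",c(597,130),s(268,368),z=.062)
p("clamp tail front top",c(645,62),s(237,332),z=.116)
p("clamp tail back top",c(638,112),s(200,285),z=.116)
p("jar",c(645,45),s(300,465),z=.057)
p("cup",c(440,105),s(408,280),z=.07)
E
```

```text
base +x+y [ 0.6593 -0.0533  0.015 ]
base +x+y [ 0.6714 -0.0602  0.015 ]
base +x+y tri [ 0.6668 -0.0603  0.0063]
base -x+y [ 0.4606 -0.0558  0.015 ]
base -x+y [ 0.4675 -0.0593  0.015 ]
base -x+y tri [ 0.4637 -0.0597  0.0099]
base -x-y [ 0.4629 -0.2404  0.015 ]
base -x-y [ 0.4598 -0.2433  0.015 ]
base -x-y tri [ 0.4619 -0.2417  0.0159]
base +x-y [ 0.6679 -0.244   0.015 ]
handle top +y [ 0.5211 -0.0948  0.077 ]
handle top +y [ 0.5259 -0.0951  0.077 ]
handle top +y tri [ 0.5233 -0.0961  0.0744]
handle top -y [ 0.5199 -0.1703  0.077 ]
handle top -y [ 0.5241 -0.1756  0.077 ]
handle top -y tri [ 0.5224 -0.1752  0.0734]
fence top +y [ 0.6385 -0.0776  0.065 ]
fence top +y [ 0.6485 -0.0726  0.065 ]
fence top +y tri [ 0.6432 -0.0764  0.061 ]
fence top -y [ 0.6372 -0.193   0.065 ]
fence top -y [ 0.6455 -0.1985  0.065 ]
fence top -y tri [ 0.6423 -0.1992  0.0593]
mark [ 0.4869 -0.2266  0.05  ]
mark [ 0.4976 -0.2333  0.05  ]
mark tri [ 0.4921 -0.2348  0.0422]
pointer [ 0.5596 -0.2253  0.038 ]
strip +y [0.5778 0.1923 0.062 ]
strip +y [0.5757 0.1886 0.062 ]
strip +y tri [0.5766 0.1905 0.0618]
strip -y [0.5542 0.0954 0.062 ]
strip -y [0.5487 0.097  0.062 ]
strip -y tri [0.5516 0.0953 0.0585]
clamp tail front top [0.5423 0.1218 0.116 ]
clamp tail front top [0.5373 0.1258 0.116 ]
clamp tail front top tri [0.5402 0.1228 0.1123]
clamp tail back top [0.5773 0.1138 0.116 ]
clamp tail back top [0.5769 0.1147 0.116 ]
clamp tail back top tri [0.5772 0.1141 0.1155]
jar [0.4898 0.1323 0.057 ]
jar [0.4905 0.1311 0.057 ]
jar tri [0.4901 0.1319 0.0578]
cup [0.5356 0.0006 0.07  ]
cup [0.5355 0.0016 0.07  ]
cup tri [0.5357 0.0009 0.0696]
```

```bash
python3 -m crank '[[1,0.2,0.2,0,0.028],[1,0.4,0.4,0,0.056],[1,0.6,0.6,0,0.084],[1,0.8,0.8,0,0.112],[1,1,1,0,0.14]]' 20; python3 -m crank '[[1,0.15,0.2,0,0.013],[1,0.3,0.4,0,0.026],[1,0.45,0.6,0,0.026],[1,0.6,0.8,0,0.026],[1,0.7,1,0,0.026]]'; python3 -m crank '[[1,0.04,0.2,0,0],[1,0.08,0.4,0,0],[1,0.12,0.6,0,0],[1,0.16,0.8,0,0],[1,0.18,1,0,0]]'; python3 -m crank '[[1,0,0.25,0,0],[1,0,0.5,0,0],[1,0,0.7,0,0],[1,0,0.7,0,0],[1,0,0.7,0,0]]'; python3 - <<'E'
from h import *
s=get_state();print(s["position"],s["tool_rot"],s["time"])
c=get_calibration("wrist");im=get_image("wrist");cv2.imwrite("pics/w1.png",im[:,:,::-1])
np.save("w1.npy",c,allow_pickle=True)
print(proj(c,[[.559,.118,.116],s["position"]]), -np.array(c["R"]).T@c["t"])
E
```

```text
time: 0.78
position: [0.3817, -0.4228, 0.2224]
tool_rot: [2.622, 1.731, -0.0]
ft_force: [0.9, -0.7, -0.5]
grip_width: 0.997
grip_force: 0.0
time: 1.4
position: [0.5217, -0.2226, 0.2223]
tool_rot: [-2.476, -1.933, -0.0]
ft_force: [-0.7, -0.3, 0.4]
grip_width: 0.999
grip_force: 0.0
time: 2.02
position: [0.5567, -0.0231, 0.2224]
tool_rot: [-2.477, -1.932, 0.0]
ft_force: [0.5, 0.2, -0.5]
grip_width: 0.998
grip_force: 0.0
time: 2.65
position: [0.5567, 0.1147, 0.2222]
tool_rot: [2.477, 1.931, -0.002]
ft_force: [-0.2, 0.2, -0.0]
grip_width: 1.002
grip_force: 0.0
[0.55671602 0.11465132 0.2222429 ] [ 2.47715046e+00  1.93131789e+00 -1.57710530e-03] 2.65
[[326.76698493 228.51044373]
 [325.15572919 296.93879305]] [0.57693754 0.19599319 0.38493893]
```

View pics/w1.png

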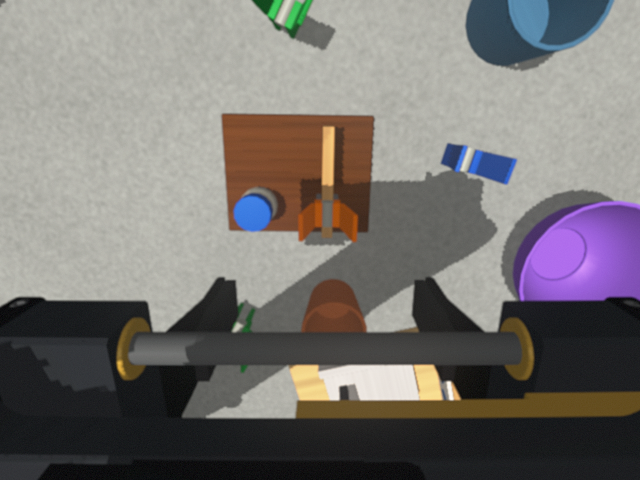

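The wrist view shows the orange clamp's tails at (302,222) and (357,224), and the strip running from (328,128) to (328,236). It is nearly square to the fingers. Next I turn those into positions.

```bash
python3 - <<'E'
from h import *
c=np.load("w1.npy",allow_pickle=True).item()
im=cv2.imread("pics/w1.png");hsv=cv2.cvtColor(im[190:250,290:365],cv2.COLOR_BGR2HSV)
m=cv2.inRange(hsv,(5,190,110),(14,255,255));ys,xs=np.nonzero(m);ys+=190;xs+=290
for r in range(196,246,4):
    q=xs[ys==r]; print(r,(q.min(),q.max()) if len(q) else None)
for uv in[(300,240),(303,206),(357,241),(357,208)]: print(uv,atz(c,uv,.116).round(4))
a,b=atz(c,(328.5,128),.062),atz(c,(328.5,190),.062);print(a,b,np.arctan2(*(b-a)[:2]))
s=get_state();R=cv2.Rodrigues(s["tool_rot"])[0];print(np.arctan2(R[1,1],R[0,1]),R[:,1])
E
```

```text
196 None
200 (np.int64(315), np.int64(339))
204 (np.int64(310), np.int64(344))
208 (np.int64(306), np.int64(349))
212 (np.int64(302), np.int64(353))
216 (np.int64(298), np.int64(357))
220 (np.int64(298), np.int64(357))
224 (np.int64(298), np.int64(357))
228 (np.int64(298), np.int64(357))
232 (np.int64(300), np.int64(356))
236 (np.int64(300), np.int64(355))
240 (np.int64(353), np.int64(355))
244 None
(300, 240) [0.5365 0.114  0.116 ]
(303, 206) [0.5459 0.1396 0.116 ]
(357, 241) [0.5794 0.1024 0.116 ]
(357, 208) [0.5851 0.1281 0.116 ]
[0.57853543 0.18871662 0.062     ] [0.56564241 0.1368837  0.062     ] -2.897798345130403
-0.24793904870970357 [ 9.69420240e-01 -2.45406551e-01 -1.49081850e-04]
```

```bash
python3 - <<'E'
from h import *
c=np.load("w1.npy",allow_pickle=True).item()
for uv in[(298,215),(357,215),(300,239),(355,240),(327.5,227.5)]: print(uv,atz(c,uv,.116).round(4))
E
```

```text
(298, 215) [0.5403 0.1338 0.116 ]
(357, 215) [0.584  0.1228 0.116 ]
(300, 239) [0.5367 0.1148 0.116 ]
(355, 240) [0.5781 0.1036 0.116 ]
(327.5, 227.5) [0.5597 0.1186 0.116 ]
```

```bash
python3 -m crank '[[1,0.014,0.019,-0.2,0],[1,0.014,0.019,-0.4,0],[1,0.014,0.019,-0.6,0],[1,0.014,0.019,-0.705,0],[1,0.014,0.019,-0.705,0]]' 20; python3 -m crank '[[0,0,0,0,0],[0,0,0,0,0],[0,0,0,0,0],[0,0,0,0,0],[0,0,0,0,0]]' 20;  python3 -m crank '[[0,0,0,0,0],[0,0,0,0,0],[0,0,0,0,0]]' 20
```

```text
time: 3.32
position: [0.5588, 0.1181, 0.0804]
tool_rot: [-2.478, -1.93, 0.004]
ft_force: [-1.1, 0.5, 0.5]
grip_width: 0.997
grip_force: 0.0
time: 3.95
position: [0.5596, 0.1194, 0.0818]
tool_rot: [2.477, 1.932, 0.0]
ft_force: [1.8, 0.5, 0.2]
grip_width: 0.515
grip_force: 0.7
time: 4.32
position: [0.5613, 0.12, 0.0846]
tool_rot: [2.475, 1.931, 0.005]
ft_force: [-2.2, -0.5, 14.7]
grip_width: 0.288
grip_force: 20.0
```

```bash
python3 -m crank '[[0,0,0,0.05,0],[0,0,0,0.12,0],[0,0,0,0.25,0],[0,0,0,0.45,0],[0,0,0,0.45,0]]' 20; python3 - <<'E'
from h import *
s=get_state();print(s["position"],s["tool_rot"],s["time"],s["ft_force"],s["grip_width"])
im=get_image("side");w=get_image("wrist");np.save("w2.npy",get_calibration("wrist"),allow_pickle=True)
cv2.imwrite("pics/w2.png",w[:,:,::-1])
a=cv2.resize(im[120:320,200:420],(660,600),interpolation=cv2.INTER_CUBIC)
cv2.imwrite("pics/s2.png",a[:,:,::-1])
E
```

```text
time: 4.95
position: [0.5616, 0.1203, 0.1753]
tool_rot: [2.474, 1.93, 0.009]
ft_force: [0.0, -0.0, -0.7]
grip_width: 0.289
grip_force: 20.0
[0.56164959 0.12029627 0.17530873] [2.47448205 1.93017129 0.00875675] 4.95 [ 0.00176708 -0.02611735 -0.69396712] 0.28934869844237665
```

View pics/s2.png

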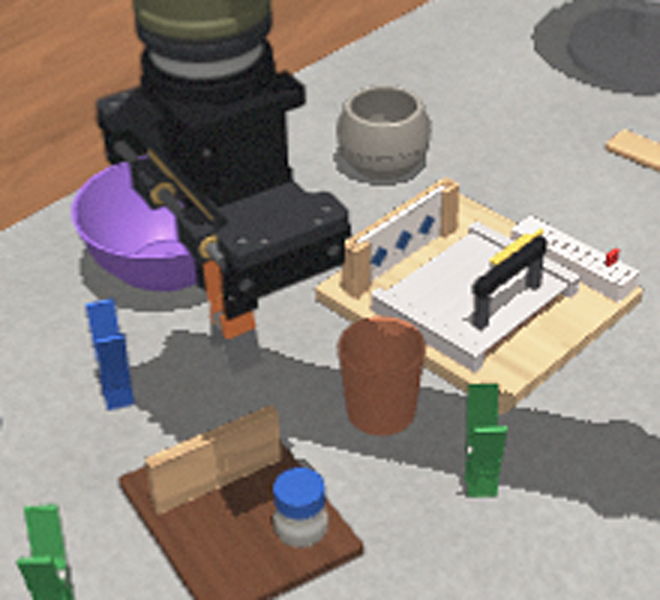

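The clamp is held, with its jaws open at about (240,350) in the crop, and the stand strip is empty. I carry it towards the fence and look from near.

```bash
python3 -m crank '[[0,0.1,-0.25,0.1,0.015],[0,0.2,-0.5,0.1,0.03],[0,0.3,-0.75,0.1,0.04],[0,0.41,-1,0.1,0.041],[0,0.41,-1,0.1,0.041]]' 20; python3 - <<'E'
from h import *
s=get_state();print(s["position"],s["tool_rot"],s["time"],s["ft_force"],s["grip_width"])
w=get_image("wrist");np.save("w3.npy",get_calibration("wrist"),allow_pickle=True)
cv2.imwrite("pics/w3.png",w[:,:,::-1])
E
```

```text
time: 5.68
position: [0.6412, -0.088, 0.1886]
tool_rot: [-2.218, -2.223, 0.006]
ft_force: [-0.2, -0.4, -1.0]
grip_width: 0.285
grip_force: 20.0
[ 0.64116511 -0.08801633  0.18858824] [-2.21797313 -2.22294478  0.00619842] 5.675 [-0.15113288 -0.37690461 -1.02589348] 0.2845807577558574
```

View pics/w3.png

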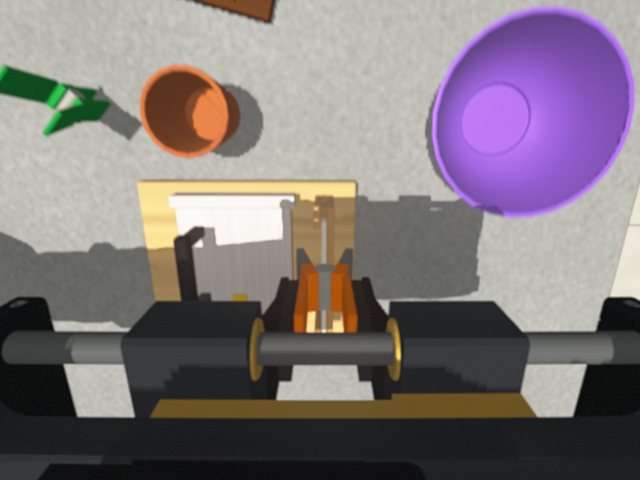

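The wrist view shows the fence top running from (323,200) to (323,262), between the open jaws, and the base's +y edge at row 183. I work out the fence's x and direction numerically.

```bash
python3 - <<'E'
from h import *
c=np.load("w3.npy",allow_pickle=True).item();im=cv2.imread("pics/w3.png")
for r in(202,215,225,235,245,252): print(r,[tuple(int(v) for v in im[r,k]) for k in range(310,340,2)])
for r in(230,250):
  for x in(.634,.640,.644,.650): print(x,[proj(c,[x,y,.065])[0].round(1) for y in(-.07,-.09,-.11)])
  break
print([atz(c,p,.015).round(4) for p in((138,181),(356,181))])
E
```

```text
202 [(91, 130, 159), (93, 137, 167), (86, 124, 156), (73, 105, 136), (73, 104, 133), (71, 99, 126), (71, 103, 130), (69, 101, 128), (70, 99, 126), (71, 102, 127), (71, 100, 127), (70, 102, 129), (83, 120, 147), (86, 127, 155), (89, 128, 156)]
215 [(92, 131, 160), (89, 126, 156), (79, 117, 149), (80, 119, 149), (79, 115, 147), (72, 106, 136), (70, 103, 134), (70, 105, 135), (70, 103, 131), (77, 113, 145), (75, 113, 146), (77, 114, 145), (79, 116, 144), (88, 127, 157), (89, 129, 157)]
225 [(86, 126, 153), (85, 124, 151), (76, 114, 145), (78, 118, 150), (78, 118, 152), (91, 119, 147), (145, 157, 168), (156, 167, 176), (116, 135, 152), (74, 111, 143), (76, 113, 146), (75, 112, 145), (79, 117, 145), (82, 122, 150), (84, 125, 152)]
235 [(85, 125, 152), (86, 124, 152), (88, 126, 154), (88, 126, 153), (85, 124, 152), (96, 127, 151), (145, 156, 165), (154, 165, 174), (114, 132, 149), (73, 108, 141), (75, 112, 147), (73, 111, 144), (76, 115, 144), (84, 123, 151), (82, 122, 150)]
245 [(87, 130, 158), (88, 130, 158), (89, 130, 158), (91, 133, 159), (86, 131, 158), (96, 129, 154), (144, 155, 163), (154, 165, 173), (114, 133, 150), (71, 109, 141), (72, 110, 143), (72, 111, 144), (81, 121, 150), (87, 129, 156), (88, 130, 158)]
252 [(90, 131, 161), (91, 132, 163), (89, 131, 161), (90, 132, 162), (89, 131, 161), (98, 135, 161), (143, 156, 167), (152, 161, 169), (112, 129, 147), (72, 109, 141), (72, 109, 144), (73, 111, 144), (82, 123, 153), (88, 130, 160), (88, 131, 160)]
0.634 [array([317.3, 210.7]), array([317.3, 234.3]), array([317.3, 256.9])]
0.64 [array([324.7, 210.8]), array([324.5, 234.3]), array([324.4, 257. ])]
0.644 [array([329.6, 210.8]), array([329.4, 234.4]), array([329.1, 257. ])]
0.65 [array([337. , 210.8]), array([336.6, 234.4]), array([336.3, 257.1])]
[array([ 0.4656, -0.0548,  0.015 ]), array([ 0.6688, -0.0536,  0.015 ])]
```

```bash
python3 - <<'E'
from h import *
s=get_state();print(s["position"],np.abs(s["qd"]).max())
c=get_calibration("wrist");w=get_image("wrist");np.save("w4.npy",c,allow_pickle=True)
im=w[:,:,::-1];cv2.imwrite("pics/w4.png",im)
for r in range(186,230,3): print(r,[int(im[r,k,2]) for k in range(312,340,2)], [int(im[r,k,0]) for k in (322,324)])
for y in(-.06,-.07,-.08,-.09): print(y,proj(c,[[.642,y,.065],[.642,y,.015]]).round(1).tolist())
print([atz(c,p,.015).round(4) for p in((138,181),(356,181))])
print(proj(c,[[x,-.09,.065] for x in(.637,.642,.647)]).round(1).tolist(),[int(im[235,k,2]) for k in range(312,340)])
E
```

```text
[ 0.64069906 -0.08374766  0.18902416] 0.0587869425029236
186 [168, 170, 167, 168, 165, 165, 167, 166, 165, 163, 164, 161, 161, 161] [103, 105]
189 [247, 247, 246, 247, 246, 246, 245, 246, 246, 246, 246, 246, 245, 245] [146, 144]
192 [249, 249, 249, 249, 250, 249, 249, 249, 249, 249, 249, 249, 249, 250] [152, 152]
195 [250, 250, 250, 250, 250, 250, 250, 250, 250, 250, 251, 250, 250, 250] [153, 153]
198 [250, 250, 250, 250, 250, 250, 250, 250, 251, 248, 207, 179, 177, 176] [151, 150]
201 [228, 245, 210, 166, 165, 167, 163, 166, 174, 163, 131, 146, 156, 157] [89, 86]
204 [154, 160, 145, 133, 128, 132, 137, 134, 124, 122, 122, 138, 155, 156] [72, 74]
207 [157, 152, 136, 129, 126, 125, 126, 122, 122, 125, 125, 137, 155, 155] [68, 70]
210 [159, 146, 127, 126, 122, 121, 119, 119, 123, 127, 126, 135, 154, 156] [68, 64]
213 [159, 148, 145, 143, 134, 129, 134, 129, 132, 136, 135, 139, 157, 158] [69, 72]
216 [160, 149, 149, 153, 150, 135, 138, 135, 139, 145, 146, 145, 158, 157] [70, 73]
219 [160, 159, 170, 165, 144, 130, 133, 131, 137, 146, 146, 145, 156, 157] [71, 70]
222 [152, 180, 218, 203, 147, 134, 139, 139, 137, 146, 144, 144, 151, 152] [73, 73]
225 [143, 143, 153, 154, 147, 142, 147, 144, 136, 147, 145, 141, 141, 141] [100, 114]
228 [148, 147, 151, 151, 146, 157, 167, 165, 138, 145, 145, 142, 147, 145] [129, 149]
-0.06 [[327.3, 198.6], [327.1, 187.6]]
-0.07 [[327.2, 210.8], [327.0, 198.2]]
-0.08 [[327.1, 222.7], [326.9, 208.5]]
-0.09 [[327.0, 234.3], [326.8, 218.7]]
[array([ 0.4656, -0.0548,  0.015 ]), array([ 0.6688, -0.0536,  0.015 ])]
[[320.9, 234.3], [327.0, 234.3], [333.0, 234.4]] [160, 159, 160, 159, 156, 155, 158, 156, 155, 157, 167, 175, 172, 174, 166, 150, 139, 143, 144, 145, 145, 144, 144, 152, 158, 157, 158, 159]
```

```bash
python3 -m crank '[[0,0.012,-0.15,0,0],[0,0.012,-0.255,0,0],[0,0.012,-0.255,-0.15,0],[0,0.012,-0.255,-0.3,0],[0,0.012,-0.255,-0.3,0]]' 20;python3 -m crank '[[0,0,0,0,0],[0,0,0,0,0]]'; python3 - <<'E'
from h import *
s=get_state();print(s["position"],np.abs(s["qd"]).max(),s["ft_force"])
a=get_image("wrist")[150:350,220:440];b=get_image("side")[140:290,280:420]
o=np.zeros((600,800,3),np.uint8);o[:400,:400]=cv2.resize(a,(440,400))[:,20:420];o[:429,400:]=cv2.resize(b,(400,429))
cv2.imwrite("pics/w5.png",o[:430,:,::-1])
E
```

```text
time: 6.4
position: [0.6416, -0.1308, 0.1288]
tool_rot: [-2.204, -2.232, 0.005]
ft_force: [0.2, -0.1, 0.5]
grip_width: 0.288
grip_force: 20.0
time: 6.65
position: [0.645, -0.1313, 0.1334]
tool_rot: [2.206, 2.233, 0.002]
ft_force: [0.3, -0.4, -0.8]
grip_width: 0.291
grip_force: 20.0
[ 0.64495422 -0.13134674  0.13338325] 0.0033716624476299133 [ 0.25724687 -0.38591947 -0.82934887]
```

View pics/w5.png

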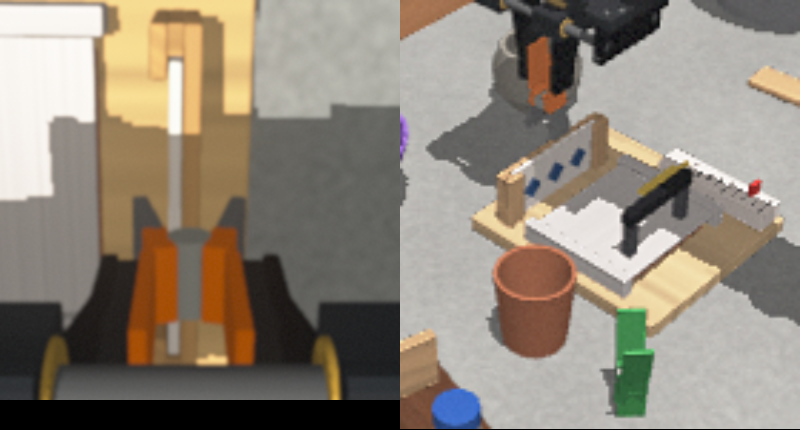

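The left half shows the open jaws (140–240) straddling the plate and fence (168–200), about 2 mm too far right. I shift -2 mm in x and lower.

```bash
python3 -m crank '[[0,-0.01,-0.02,0,0],[0,-0.01,-0.02,-0.07,0],[0,-0.01,-0.02,-0.14,0],[0,-0.01,-0.02,-0.2,0],[0,-0.01,-0.02,-0.2,0]]' 20;python3 -m crank '[[0,0,0,0,0],[0,0,0,0,0]]';python3 -m crank '[[0,0,0,-0.02,0],[0,0,0,-0.04,0],[0,0,0,-0.04,0]]'
```

```text
time: 7.38
position: [0.6414, -0.1354, 0.0902]
tool_rot: [-2.207, -2.233, 0.001]
ft_force: [0.3, -0.2, -0.7]
grip_width: 0.293
grip_force: 20.0
time: 7.62
position: [0.642, -0.1355, 0.0917]
tool_rot: [2.208, 2.234, 0.0]
ft_force: [-0.8, 0.1, -0.8]
grip_width: 0.291
grip_force: 20.0
time: 8.0
position: [0.6426, -0.1357, 0.0873]
tool_rot: [2.207, 2.232, 0.0]
ft_force: [-5.2, 1.0, 17.0]
grip_width: 0.292
grip_force: 20.0
```

```bash
python3 -m crank '[[0.4,0,0,0,0],[0.5,0,0,0,0],[0.6,0,0,0,0],[0.8,0,0,0,0],[1,0,0,0,0]]' 20;python3 -m crank '[[1,0,0,0,0],[1,0,0,0.1,0],[1,0,0,0.3,0],[1,0,0,0.6,0],[1,0,0,0.6,0]]'; python3 - <<'E'
from h import *
s=get_state();print(s["position"],s["ft_force"])
c=get_calibration("wrist");a=get_image("wrist");np.save("w6.npy",c,allow_pickle=True)
cv2.imwrite("pics/w6full.png",a[:,:,::-1])
a=a[150:350,220:440];b=get_image("side");cv2.imwrite("pics/side6.png",b[:,:,::-1]);b=b[140:290,280:420]
o=np.zeros((600,800,3),np.uint8);o[:400,:400]=cv2.resize(a,(440,400))[:,20:420];o[:429,400:]=cv2.resize(b,(400,429))
cv2.imwrite("pics/w6.png",o[:430,:,::-1])
E
```

```text
time: 8.62
position: [0.6412, -0.1355, 0.0828]
tool_rot: [-2.207, -2.233, 0.001]
ft_force: [-0.5, 0.7, 0.5]
grip_width: 0.739
grip_force: 0.0
time: 9.25
position: [0.6456, -0.1353, 0.2115]
tool_rot: [2.201, 2.227, 0.01]
ft_force: [-0.5, 0.9, 0.1]
grip_width: 0.997
grip_force: 0.0
[ 0.64558371 -0.13527689  0.21145047] [-0.54335728  0.94987775  0.13701517]
```

View pics/w6.png

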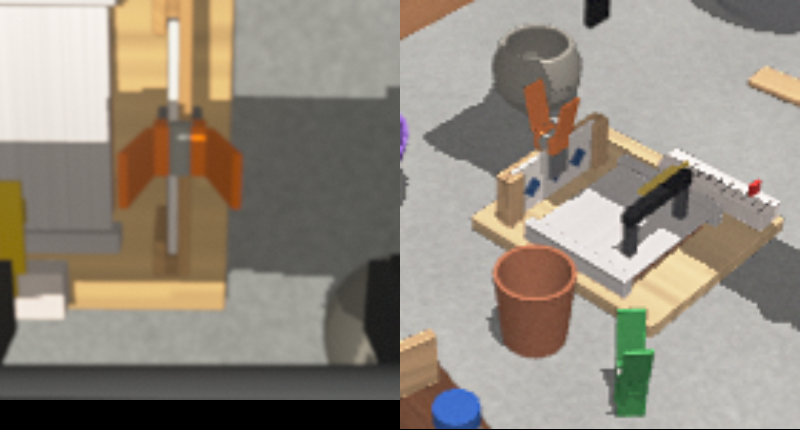

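The clamp sits upright at (180,160) over plate and fence, between the channels, and is released. Next I move above the handle and look.

```bash
python3 -m crank '[[1,-0.1,0,0.1,0],[1,-0.3,0.05,0.15,0],[1,-0.5,0.1,0.15,0],[1,-0.65,0.1,0.15,0],[1,-0.65,0.1,0.15,0]]' 20;python3 -m crank '[[1,0,0,0,0],[1,0,0,0,0]]'; python3 - <<'E'
from h import *
s=get_state();print(s["position"],s["ft_force"])
c=get_calibration("wrist");a=get_image("wrist");np.save("w7.npy",c,allow_pickle=True)
cv2.imwrite("pics/w7full.png",a[:,:,::-1])
cv2.imwrite("pics/w7.png",cv2.resize(a[120:320,180:446],(798,600),interpolation=cv2.INTER_CUBIC)[:,:,::-1])
E
```

```text
time: 9.98
position: [0.5095, -0.1161, 0.2327]
tool_rot: [-2.21, -2.232, 0.005]
ft_force: [0.5, 0.3, -1.3]
grip_width: 1.003
grip_force: 0.0
time: 10.22
position: [0.5125, -0.1154, 0.2331]
tool_rot: [-2.207, -2.234, -0.001]
ft_force: [-0.7, -0.1, -0.6]
grip_width: 1.0
grip_force: 0.0
[ 0.51245773 -0.11543237  0.2331454 ] [-0.72898458 -0.12301677 -0.60891003]
```

View pics/w7.png

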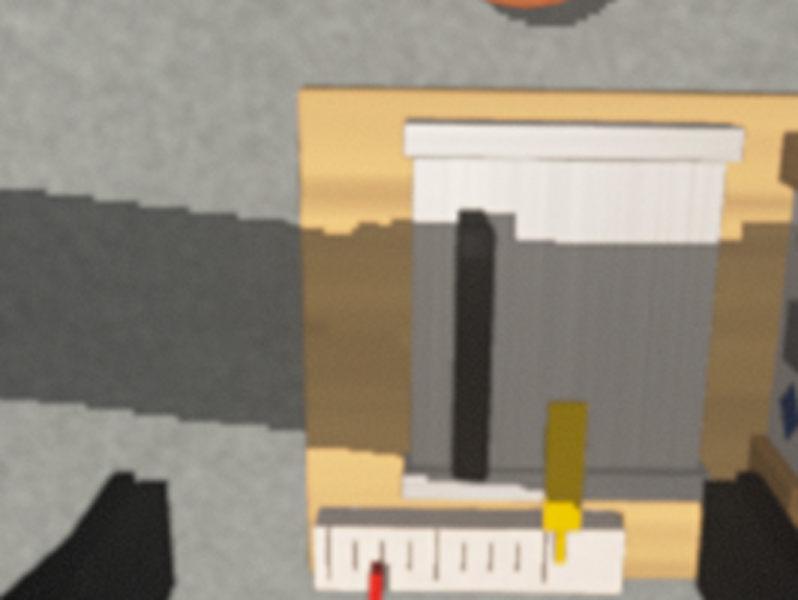

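```bash
python3 - <<'E'
from h import *
c=np.load("w7.npy",allow_pickle=True).item()
f=lambda u,v,z:atz(c,(180+u/3-.33,120+v/3-.33),z).round(4)
print("ptr",f(560,562,.038));print("mark",f(376,580,.045),f(376,580,.035),f(376,566,.035))
print("handle +y",f(474,210,.077),"-y",f(471,478,.077), f(462,225,.077),f(492,225,.077),f(455,470,.077),f(489,470,.077))
print("base -x edge",f(300,90,.015),f(312,575,.015))
print("scale ticks",f(355,555,.03),f(436,550,.03),f(544,560,.03))
im=cv2.imread("pics/w7full.png");h=cv2.cvtColor(im[290:335],cv2.COLOR_BGR2HSV)
m=cv2.inRange(h,(0,150,60),(6,255,255))|cv2.inRange(h,(172,150,60),(180,255,255));y,x=np.nonzero(m)
print([(int(r)+290,int(x[y==r].min()),int(x[y==r].max())) for r in np.unique(y)])
E
```

```text
ptr [ 0.5595 -0.2272  0.038 ]
mark [ 0.4923 -0.2314  0.045 ] [ 0.4918 -0.2371  0.035 ] [ 0.4918 -0.2313  0.035 ]
handle +y [ 0.5235 -0.0902  0.077 ] -y [ 0.5245 -0.1763  0.077 ] [ 0.52   -0.0947  0.077 ] [ 0.5289 -0.0946  0.077 ] [ 0.5193 -0.1736  0.077 ] [ 0.5301 -0.1735  0.077 ]
base -x edge [ 0.4656 -0.0608  0.015 ] [ 0.4656 -0.2466  0.015 ]
scale ticks [ 0.4837 -0.2295  0.03  ] [ 0.514  -0.2271  0.03  ] [ 0.5545 -0.2308  0.03  ]
[(308, 305, 306), (309, 305, 306), (310, 305, 306), (311, 304, 306), (312, 304, 306), (313, 304, 307), (314, 304, 306), (315, 304, 306), (316, 303, 306), (317, 303, 306), (318, 303, 306), (319, 303, 306), (320, 303, 306)]
```

The wrist view gives the pointer tip at (560,562), the red mark at (376,575) and the handle at (472,210–478). The pull comes to about 67 mm. I grip the handle slightly high so the gripper body clears the clamp tails.

```bash
python3 -m crank '[[1,0.06,-0.095,-0.2,0],[1,0.06,-0.095,-0.45,0],[1,0.06,-0.095,-0.7,0],[1,0.06,-0.095,-0.885,0],[1,0.06,-0.095,-0.885,0]]' 40;python3 -m crank '[[0,0,0,0,0],[0,0,0,0,0],[0,0,0,0,0],[0,0,0,0,0],[0,0,0,0,0]]' 40; python3 -m crank '[[0,0,0,0,0],[0,0,0,0,0],[0,0,0,0,0],[0,0,0,0,0]]' 40
```

```text
time: 10.9
position: [0.5217, -0.1335, 0.0535]
tool_rot: [-2.203, -2.23, 0.003]
ft_force: [0.3, 0.5, 0.4]
grip_width: 0.998
grip_force: 0.0
time: 11.52
position: [0.524, -0.1347, 0.0569]
tool_rot: [2.208, 2.234, 0.0]
ft_force: [-0.1, -0.2, -0.8]
grip_width: 0.514
grip_force: 0.0
time: 12.02
position: [0.5244, -0.1346, 0.0566]
tool_rot: [2.209, 2.233, 0.001]
ft_force: [1.9, -0.1, -2.5]
grip_width: 0.134
grip_force: 40.0
```

```bash
python3 -m crank '[[0,-0.07,0,0,0],[0,-0.14,0,0,0],[0,-0.21,0,0,0],[0,-0.28,0,0,0],[0,-0.337,0,0,0]]' 40;python3 -m crank '[[0,0,0,0,0],[0,0,0,0,0],[0,0,0,0,0]]' 40; python3 - <<'E'
from h import *
c=get_calibration("wrist");cv2.imwrite("pics/w8full.png",get_image("wrist")[:,:,::-1])
b=get_image("side");a=get_image("scene")
o=np.zeros((600,800,3),np.uint8)
o[:,:400]=cv2.resize(b[165:255,380:440],(400,600),interpolation=cv2.INTER_CUBIC)
o[:,400:]=cv2.resize(a[225:300,225:275],(400,600),interpolation=cv2.INTER_CUBIC)
cv2.imwrite("pics/f.png",o[:,:,::-1])
E
```

```text
time: 12.65
position: [0.4591, -0.1345, 0.0566]
tool_rot: [2.205, 2.23, 0.008]
ft_force: [10.0, -0.6, -11.5]
grip_width: 0.132
grip_force: 40.0
time: 13.02
position: [0.4596, -0.1345, 0.0566]
tool_rot: [2.205, 2.231, 0.008]
ft_force: [11.2, -0.8, -10.8]
grip_width: 0.132
grip_force: 40.0
```

View pics/f.png

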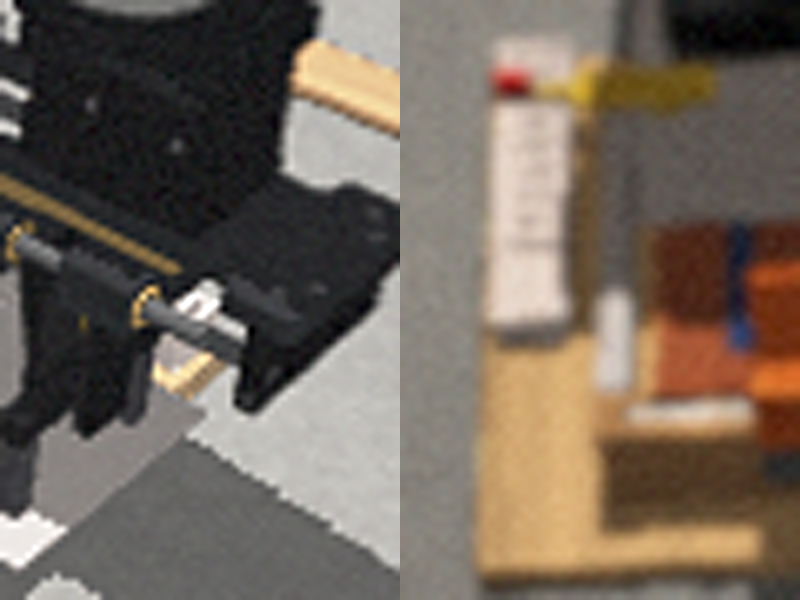

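The pointer tip is at (540,91) and the red mark at (511,82): about 2–3 mm short. I pull a little more.

```bash
python3 -m crank '[[0,-0.007,0,0,0],[0,-0.013,0,0,0],[0,-0.013,0,0,0],[0,-0.013,0,0,0],[0,-0.013,0,0,0]]' 40; python3 - <<'E'
from h import *
a=get_image("scene")[:,:,::-1];c=get_calibration("scene")
h=cv2.cvtColor(a[225:250,225:265],cv2.COLOR_BGR2HSV)
m=cv2.inRange(h,(0,150,60),(8,255,255))|cv2.inRange(h,(170,150,60),(180,255,255))
y,x=np.nonzero(m);print("red rows",np.unique(y,return_counts=True),x.min(),x.max(),x.mean(),y.mean())
m=cv2.inRange(h,(18,120,60),(35,255,255));y2,x2=np.nonzero(m)
print("yellow",[(int(k),round(float(y2[x2==k].mean()),1)) for k in np.unique(x2)])
k=x2<=np.unique(x2)[3]
for z in(.04,.045): print(atz(c,(225+x.mean(),225+y.mean()),z))
print(atz(c,(225+x2[k].mean(),225+y2[k].mean()),.038))
s=get_state();print(s["position"],s["qd"].round(3))
E
```

```text
time: 13.8
position: [0.4571, -0.1345, 0.0566]
tool_rot: [2.205, 2.231, 0.008]
ft_force: [10.7, -1.5, -12.5]
grip_width: 0.136
grip_force: 40.0
red rows (array([10, 11]), array([4, 2])) 12 15 13.5 10.333333333333334
yellow [(17, 10.0), (18, 10.0), (19, 10.0), (20, 10.5), (21, 10.0), (22, 10.0), (23, 10.5), (24, 10.5), (25, 10.0), (26, 10.0), (27, 10.0), (28, 10.0), (29, 10.0), (30, 10.0), (31, 10.0), (32, 10.5), (33, 10.5), (34, 9.5), (35, 9.5), (36, 9.0), (37, 9.0), (38, 9.0), (39, 8.0)]
[ 0.49111023 -0.23604071  0.04      ]
[ 0.49447721 -0.23531324  0.045     ]
[ 0.49018879 -0.22143713  0.038     ]
[ 0.45711804 -0.13447081  0.05657781] [ 0.001  0.     0.     0.001 -0.001 -0.001 -0.   ]
```

```bash
python3 -c "
from bench import *
print(close_job())"
```

```text
the job is handed in; nothing more can be done
None
```

The orange clamp is clipped over the middle of the fence, pinning the pattern plate, and released; the mask is held with its pointer at the red mark (about 1–2 mm by my measurement), and the job is handed in, with no verdict shown.

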